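# Brush out the swarf pot, then draw its spring gate and hold it open

## Task

Clear out the blue swarf pot: take the long orange brush from its stand and, holding it, run it down to the bottom of the pot and back up until the bristles reach the mouth, twice, then stand the brush back in its stand and let go of it. Then grip the black handle of the spring-loaded gate under the pot, pull it out until the yellow pointer lines up with the red mark, and hold it there: finish still holding the handle, because it springs shut if let go. Leave everything else on the bench where it is.

Things in the scene. Friction and masses are not known exactly. Their poses are not given: they have to be found in the camera images.
- swarf_station: fixed green bed 285 long (x, -205 to +80), 120 wide (y), 20 thick (mm), with an upright open blue pot and a sliding gate under it. Origin on the bench, on the pot's axis; +z up; the gate handle is on its -x side and pulls out along its -x. Dark guide bars up to z = 32 at |y| 31 to 45, x -62 to +72. Place, side and yaw vary
- pot_floor (a point): centre of the pot's floor (which is the top of the gate plate), 28 above the bench, on the pot's axis. The pot is 54 inner and 62 outer diameter, 85 deep
- pot_rim (a point): centre of the pot's mouth, 113 above the bench
- gate_grip: the spring gate with its handle, an upright black round post, 18 diameter, 58 tall. Origin at the post's foot on its axis, on top of the gate plate, 28 above the bench (post top 86); same axes as the station; shut (start) it is 130 to the -x of the pot's axis. A spring pulls it shut: 5 N when shut, 1 N more per 10 mm; end stop at 70 mm
- gate_pointer (a point): outer end of the yellow pointer line (5 wide) across the gate plate, at the same station x as the handle's axis, 30 to the station's +y of it, 28 above the bench. Moves with the gate (plate 60 wide, 8 thick)
- mark: red clip fixed on the bed beside the gate, 7 long in the pull direction, 18 wide, top 33 above the bench. Origin at the centre of its underside, 20 above the bench, 45 to the station's +y of the gate's middle line; same axes as the station. The gate is at the mark when pointer and this origin have the same station x: a pull of 35 to 55 mm from shut
- brush_stand: fixed stand: dark round foot 96 diameter with an upright open grey cup, 46 inner and 54 outer diameter. Origin at the centre of its underside on the bench. It stands on the other side of the robot's centre line from the station; they change sides from start to start
- stand_floor (a point): centre of the cup's floor in the stand, 10 above the bench; the brush's flat end rests on it
- stand_rim (a point): centre of the cup's mouth, 48 above the bench
- brush: loose straight brush, 180 long, about 120 g, standing upright, bristles down, in the stand. Origin at the centre of the flat bristle end, +z up along the brush: stiff orange bristle head 36 diameter from 0 to 40, steel rod 8 diameter from 40 to 105, round wooden handle 20 diameter from 105 to 180
- screwdriver: bystander: screwdriver lying between the task's things; origin at its underside (mm); leave alone
- oil_bottle: bystander: white plastic bottle with green cap, 52 diameter, 130 tall, at the back; origin at centre of its underside (mm); leave alone
- spray_can: bystander: yellow can, 60 diameter, 160 tall, at the back; origin at centre of its underside (mm); leave alone
- wrench: bystander: steel wrench lying on the left of the bench; origin at its underside (mm); leave alone
- bushing: bystander: brass ring, 48 outer diameter, 22 tall, between the task's things; origin at centre of its underside (mm); leave alone
- hammer: bystander: hammer lying on the right of the bench; origin at its underside (mm); leave alone
- steel_block: bystander: dark steel block 50 x 35 x 25, on the left of the bench; origin at centre of its underside (mm); leave alone
Things that resemble listed ones, but are neither listed nor needed, are in the scene too. There is more than one size of the brush; the job needs the smallest.

How it is judged:
On the way, in this order (a step that is already met when the one before it is completed fails the run):
1. the held brush is down at the pot's bottom (bristle end within 18 mm of the floor) (z of brush in the frame of swarf_station below 0.046 m and horizontal distance between brush and pot_floor below 0.027 m and angle between brush's own z axis and vertical below 0.45 rad and contact force between the fingers and brush above 0.5 N), for 0.05 s.
2. the held brush is up at the mouth, over the pot's axis (bristle end 38 mm or more above the floor) (z of brush in the frame of swarf_station above 0.066 m and horizontal distance between brush and pot_floor below 0.027 m and angle between brush's own z axis and vertical below 0.45 rad and contact force between the fingers and brush above 0.5 N), for 0.05 s.
3. down at the bottom a second time (all of step 1), for 0.05 s.
4. up at the mouth a second time (all of step 2), for 0.05 s.
5. the brush stands in its stand again, let go (horizontal distance between brush and stand_floor below 0.015 m and z of brush in the frame of brush_stand below 0.022 m and angle between brush's own z axis and vertical below 0.35 rad and contact force between the fingers and brush below 0.1 N), for 0.2 s.
6. the gate is pulled out to the mark, held in the fingers (x of gate_pointer in the frame of mark between -0.006 and 0.006 m and contact force between the fingers and gate_grip above 2 N), for 0.3 s.
At the end, for the whole second after the job is handed in: The gate's pointer is within 6 mm of the red mark along the pull direction and still, with the fingers holding the gate by its handle (over 2 N); the brush stands at rest in its stand, bristle end on the cup's floor (within 12 mm), leaning less than 0.35 rad, untouched by the fingers (all of step 5 and all of step 6 and linear speed of gate_grip below 0.01 m/s and contact force between brush and gate_grip below 0.1 N and linear speed of brush below 0.03 m/s); the arm keeps its last pose, push and grip.
It fails at once if a bystander is moved more than 20 mm (distance of any of screwdriver, oil_bottle, spray_can, wrench, bushing, hammer, steel_block from where it was at the start of the episode above 0.02 m).
It also fails if it takes over 64 s, if anything falls off the work surface, if the arm or the gripper's body presses on something with over 40 N, if the wrist force passes 120 N, or if a joint passes its speed limit or range.

## Robot

A 6-joint arm with a two-finger parallel gripper is mounted at the origin on the work surface. World frame = base frame: x ahead of the robot, y to its left, z up, the work surface at z = 0. Lengths are in m, angles in rad, forces in N, time in s.
With the tool pointing down it reaches from about 0.325 to 0.9 m from the base axis. Payload 6.1 kg.
Tool frame: the origin (TCP) lies between the finger pads; the fingertips stand 17 mm ahead of it and the grasp point (between the pads) lies 2 mm behind it; z points along the fingers, y is the line along which they close (so a half turn about z gives the same grasp; the last joint's range is limited). The gripper opens to 85 mm and grips with 20 to 120 N. Pads are 22 mm wide; open, the fingers measure 114 mm over their backs; the gripper's body (76 mm by 85 mm) begins 54 mm behind the grasp point. The pads swing forward as they close: fully open they stand 13 mm farther back than shut.
Start: joints at [-1.328, 0.22, 1.526, -0, 1.395, -0.126], TCP at [0.225, -0.583, 0.248] pointing down, gripper open.
Joint ranges: [-2.98, 2.98], [-0.91, 2.08], [0.09, 2.57], [-1.24, 4.39], [0.2, 2.65], [-2.68, 2.68]. Speed limits (rad/s): [2.57, 2.57, 3.01, 3.14, 3.14, 3.14].

## Interface

Orientations are given as a unit quaternion [x, y, z, w].
In Python, from rig import robot gives the robot as it stands. The module is installed in compiled form; this text tells all that it offers.
- The arm moves only by the shell command python3 -m pendant 'ROWS' [FORCE]. ROWS is JSON, a list of rows, each a list of 3 entries, a list of its own where there are three numbers: the turn, a rotation vector about the tool's x, y, z in degrees, then the shift along the tool's x, y, z in m, then the gripper's target within -1 to 1 (shut at 1, half-way at 0, fully open at -1). In form: [[[wx, wy, wz], [tx, ty, tz], fingers], ...]. A call has 1 to 20 rows; each row is the pose to reach, as a shift and turn from the pose commanded when the call began, along the tool's axes at that moment; what a row does not reach only later rows make up. A row lasts 1/12 s, in which the tool goes at most 41.7 mm and 7.16 degrees, less where a joint would pass 70% of its speed; a pose out of reach is approached as far as the arm can. A call with a gripper value outside its range is refused whole. The fingers move at their own pace and stop on an object; FORCE is the grip in N (left out, the last holds). Time passes only in rows, so rows that repeat a pose let the fingers close. It gives the time, the measured TCP pose, the force, the opening and the grip force at its end, in the units of the state.
- robot.sense(): the state, without advancing time (a new reading comes with each control period).
- robot.read_camera(name): name is "side" or "top"; returns (picture, depth): 400x640x3 uint8, red, green, blue; 400x640 float32, m along the optical axis (not along the pixel's ray), 0 where there is no reading.
- robot.camera_params(name): a dict with "fov_y" (degrees; the focal length in pixels is half the picture's height over the tangent of half this angle, whatever the lens; pixels are square), "cx", "cy" (the principal point, pixels), "dist_coeffs" ([k1, k2, p1, p2, k3] as OpenCV has them; the pictures are not rectified), "R" (3x3) and "t" (3): a world point X has camera coordinates R X + t. Camera axes: x right, y down, z forward; pixel columns grow to the right and rows downward; lengths in m; the calibration is good to about 2 mm. A picture is of the moment at which its call begins. camera_params takes no time and is no camera call.
- robot.sign_off(): hands the job in; it is judged then, once.
The state is a dict: "time": time; "joints": joint angles; "joint_vel": joint speeds; "joint_efforts": joint torques, N m; "tool_pos": TCP position; "tool_rot": TCP orientation; "wrist_force": force on the tool from outside, world axes, zero at the start; "wrist_torque": the same for the moment, N m; "opening": finger opening in m; "finger_force": force on a finger pad.
Only numpy, scipy, OpenCV 4.12 (cv2) and the standard library are available. Lean on these libraries where they do the work, as an engineer would, in place of code of your own. Each camera call takes 0.05 s, during which the arm holds its last target. There are 200 camera calls.

## Working session

There is one attempt and no reset: what is moved stays moved. The work goes in short steps, Python scripts to look and compute and a shell command to move; the robot and the scene stay as the last step left them, time stands still between calls to the robot, and variables do not carry over. Pictures are saved under pics/ and viewed, at most 10 in all, crops included, and the job is handed in when it is done.

```bash
mkdir -p pics
cat > h.py <<'E'
import numpy as np, cv2
from rig import robot
def K(name):
    p=robot.camera_params(name); f=200/np.tan(np.radians(p["fov_y"])/2)
    return np.array([[f,0,p["cx"]],[0,f,p["cy"]],[0,0,1]]),np.array(p["dist_coeffs"],float),np.array(p["R"]),np.array(p["t"])
def ray(name,uv):
    k,d,R,t=K(name); n=cv2.undistortPoints(np.array(uv,float).reshape(-1,1,2),k,d).reshape(-1,2)
    return -R.T@t, np.c_[n,np.ones(len(n))]@R
def plane(name,uv,z):
    o,d=ray(name,uv); return o+d*((z-o[2])/d[:,2])[:,None]
def dep(name,uv,depth):
    o,d=ray(name,uv); uv=np.array(uv,int).reshape(-1,2); return o+d*depth[uv[:,1],uv[:,0]][:,None]
def tri(a,ua,b,ub):
    o1,d1=ray(a,[ua]);o2,d2=ray(b,[ub]);d1,d2=d1[0],d2[0]
    s=np.linalg.lstsq(np.c_[d1,-d2],o2-o1,rcond=None)[0]
    p,q=o1+s[0]*d1,o2+s[1]*d2; return (p+q)/2,np.linalg.norm(p-q)
def shot(name,tag):
    im,z=robot.read_camera(name); cv2.imwrite(f"pics/{tag}.png",im[:,:,::-1]); np.save(f"pics/{tag}.npy",z); return im,z
E
python3 - <<'E'
from h import *
for n in("side","top"):
    shot(n,n+"0"); k,d,R,t=K(n); print(n,k[0,0],d,-R.T@t,R[2])
print(robot.sense())
E
```

```text
side 396.0344713759248 [-0.07734502  0.          0.          0.          0.        ] [0.28527351 0.61603975 0.85455482] [ 0.32269321 -0.59221801 -0.73834065]
top 363.8977169262523 [-0.06061895  0.          0.          0.          0.        ] [0.51419847 0.01920078 1.25330833] [ 0.08882982  0.00149826 -0.99604569]
{'time': 0.1, 'joints': array([-1.32809128e+00,  2.21148780e-01,  1.52751760e+00,  1.58058498e-05,
        1.39469751e+00, -1.26101139e-01]), 'joint_vel': array([ 0.00016095, -0.00094716, -0.00100259,  0.00031921, -0.00120116,
        0.00050042]), 'joint_efforts': array([ 2.03938143e-03, -4.98246360e+01, -3.90545726e+01,  5.62171988e-05,
        5.66041141e-03,  1.01491534e-05]), 'tool_pos': array([ 0.22518773, -0.58246284,  0.24729661]), 'tool_rot': array([ 9.83045744e-01,  1.83358339e-01, -4.38378235e-05, -8.84567719e-04]), 'wrist_force': array([-0.23285779,  0.3602689 , -0.24079717]), 'wrist_torque': array([0.04275304, 0.02609671, 0.02238157]), 'finger_force': 0.0, 'opening': 0.08516212002929151}
```

View pics/side0.png

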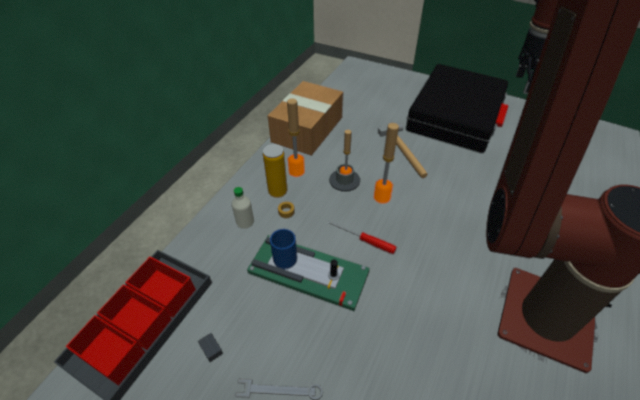

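View pics/top0.png

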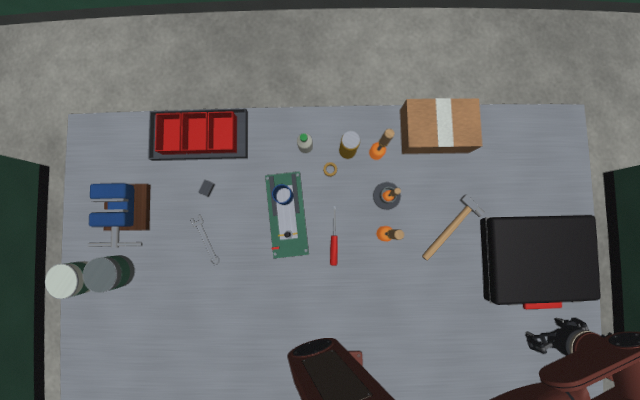

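The side view shows the station at about (308,270), with the pot at (284,248), the black post at (333,267) and the red mark at (342,297). The stand with the small brush is at (346,178), and larger brushes stand at (295,140) and (387,165). In the top view the pot is at (283,195), the post at (288,234), the mark at (275,248) and the stand at (387,195).

Run:
```python
from h import *
a=cv2.imread("pics/top0.png");b=cv2.imread("pics/side0.png")
ca=cv2.resize(a[130:270,255:425],None,fx=4,fy=4,interpolation=cv2.INTER_CUBIC)
cv2.imwrite("pics/ctop.png",ca)
cb=cv2.resize(b[120:310,240:430],None,fx=3.15,fy=3.15,interpolation=cv2.INTER_CUBIC)
cv2.imwrite("pics/cside.png",cb[:600])
hsv=cv2.cvtColor(a,cv2.COLOR_BGR2HSV); z=np.load("pics/top0.npy")
m=cv2.inRange(hsv,(60,80,40),(90,255,200)); m[:,:255]=0;m[:,315:]=0;m[:165]=0;m[265:]=0
pts=np.argwhere(m)[:,::-1]
P=plane("top",cv2.convexHull(pts).reshape(-1,2),.02)
print("bed rect",cv2.minAreaRect(P[:,:2].astype(np.float32)), "depth z",np.median(dep("top",pts,z)[:,2]))
def comp(name,im,lo,hi,box,zz):
    h=cv2.cvtColor(im,cv2.COLOR_BGR2HSV); mm=cv2.inRange(h,lo,hi); k=np.zeros_like(mm);x0,y0,x1,y1=box;k[y0:y1,x0:x1]=mm[y0:y1,x0:x1]
    p=np.argwhere(k)[:,::-1]; print(name,len(p),p.mean(0),"bbox",p.min(0),p.max(0)); return p
zs=np.load("pics/side0.npy")
p=comp("red top",a,(0,150,80),(8,255,255),(262,235,290,262),0);print(plane("top",[p.mean(0)],.033),np.median(dep("top",p,z)[:,2]))
q=comp("red side",b,(0,150,80),(8,255,255),(325,285,355,310),0);print(plane("side",[q.mean(0)],.033));print(tri("top",p.mean(0),"side",q.mean(0)))
# depth clouds: brush handle in stand, pot rim, post
def cloud(name,z,box):
    x0,y0,x1,y1=box; u,v=np.meshgrid(range(x0,x1),range(y0,y1)); uv=np.c_[u.ravel(),v.ravel()]; return dep(name,uv,z)
for n,zz,box in(("top",z,(370,175,408,212)),("side",zs,(330,122,362,192))):
    C=cloud(n,zz,box); h=C[C[:,2]>.13]; print(n,"brush hi",len(h),h.mean(0),h.min(0),h.max(0))
    r=C[(C[:,2]>.042)&(C[:,2]<.056)];print(" cup rim",len(r),r.min(0),r.max(0))
for n,zz,box in(("top",z,(268,178,300,212)),("side",zs,(262,222,306,275))):
    C=cloud(n,zz,box); r=C[(C[:,2]>.105)&(C[:,2]<.122)]; print(n,"pot rim",len(r),r.min(0),r.max(0),cv2.minEnclosingCircle(r[:,:2].astype(np.float32)))
for n,zz,box in(("top",z,(280,225,298,244)),("side",zs,(325,255,344,284))):
    C=cloud(n,zz,box); r=C[C[:,2]>.07]; print(n,"post",len(r),r.min(0) if len(r) else 0,r.max(0) if len(r) else 0)
```

```text
bed rect ((0.5636810064315796, 0.14447984099388123), (0.2800227403640747, 0.11717855930328369), 5.267858505249023) depth z 0.019512142429471857
red top 13 [275.23076923 247.53846154] bbox [272 247] [278 248]
[[0.45315686 0.18131583 0.033     ]] 0.032388243266818995
red side 36 [342.08333333 296.88888889] bbox [340 292] [345 302]
[[0.45179717 0.18581562 0.033     ]]
(array([0.45298569, 0.18226357, 0.02633605]), np.float64(0.00034756230279413996))
top brush hi 65 [ 0.61140123 -0.18151479  0.25731228] [ 0.51419847 -0.20893996  0.13085419] [0.6305777  0.01920078 1.25330833]
 cup rim 117 [ 0.59673235 -0.22518925  0.04209958] [ 0.65023113 -0.17404063  0.05552168]
side brush hi 154 [ 0.593952   -0.13661089  0.2136307 ] [ 0.28527351 -0.20643179  0.13016405] [0.62946206 0.61603975 0.85455482]
 cup rim 142 [ 0.59502632 -0.39756884  0.04210011] [ 0.76923084 -0.17033505  0.05447372]
top pot rim 86 [0.59875177 0.11939639 0.10668089] [0.65637784 0.17986386 0.11665217] ((0.6273639798164368, 0.15019413828849792), 0.031105225905776024)
side pot rim 182 [0.59555158 0.12087674 0.10521426] [0.65608696 0.18288335 0.11529562] ((0.6265872120857239, 0.15211480855941772), 0.03179633989930153)
top post 26 [0.49165479 0.12949865 0.08092086] [0.50462116 0.14588047 0.08861208]
side post 65 [0.28527351 0.13086853 0.07048368] [0.50492336 0.61603975 0.85455482]
```

View pics/ctop.png

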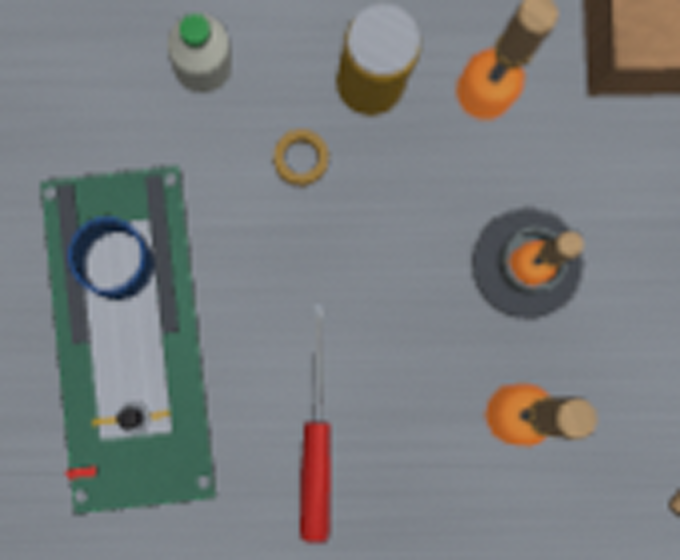

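View pics/cside.png

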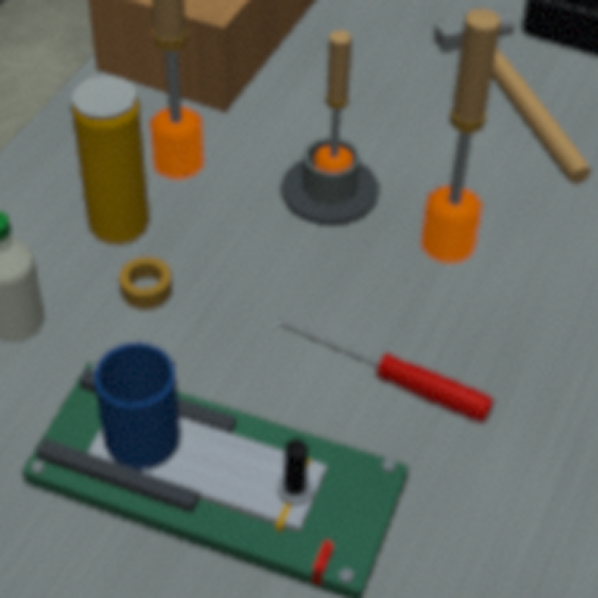

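The top crop shows the yellow pointer line through the post, near full-image px (288,234), and the red clip further out at (275,248). The side crop shows the smallest brush in the cup, nearly upright, with its handle top at side px (347,131).

```bash
cat >> h.py <<'E'
def cloud(name,z,box):
    x0,y0,x1,y1=box; u,v=np.meshgrid(range(x0,x1),range(y0,y1)); uv=np.c_[u.ravel(),v.ravel()]
    uv=uv[z[uv[:,1],uv[:,0]]>0]; return dep(name,uv,z)
def rel(g):
    "shift along tool axes from the present pose to world point g"
    from scipy.spatial.transform import Rotation as Ro
    s=robot.sense(); return Ro.from_quat(s["tool_rot"]).inv().apply(np.array(g)-s["tool_pos"])
E
python3 - <<'E'
from h import *
a=cv2.imread("pics/top0.png");b=cv2.imread("pics/side0.png")
zt=np.load("pics/top0.npy");zs=np.load("pics/side0.npy")
for n,z,box in(("top",zt,(370,175,408,212)),("side",zs,(330,122,362,192))):
    C=cloud(n,z,box)
    for lo in np.arange(.11,.2,.015):
        h=C[(C[:,2]>lo)&(C[:,2]<=lo+.015)]
        if len(h): print(n,round(lo,3),len(h),((h.min(0)+h.max(0))/2).round(4),(h.max(0)-h.min(0)).round(3))
for n,z,box in(("top",zt,(365,120,415,250)),("side",zs,(280,90,405,210))):
    C=cloud(n,z,box); h=C[(C[:,2]>.2)&(C[:,2]<.4)&(C[:,1]>-.4)]; 
    for s in(h[h[:,0]<.62],h[h[:,0]>=.62]): print(n,"decoy",len(s),np.median(s,0) if len(s) else 0,s[:,2].max() if len(s) else 0)
# handle top by triangulation
print(tri("top",(255+570/4,130+244/4),"side",(240+340/3.15,120+37/3.15)))
# pot rim ellipse, both views (rim crop px)
print(plane("top",[(255+111/4,130+257/4)],.113))
print(rel([.45,-.25,.40]))
E
```

```text
top 0.11 6 [ 0.6202 -0.1929  0.1185] [0.013 0.004 0.011]
top 0.125 9 [ 0.6201 -0.1976  0.1326] [0.017 0.011 0.014]
top 0.14 6 [ 0.6221 -0.1945  0.1468] [0.016 0.006 0.013]
top 0.155 7 [ 0.6183 -0.196   0.1628] [0.013 0.008 0.014]
top 0.17 7 [ 0.6188 -0.1974  0.1766] [0.014 0.011 0.012]
top 0.185 33 [ 0.6217 -0.2011  0.1899] [0.018 0.016 0.009]
side 0.11 25 [ 0.6175 -0.194   0.1187] [0.016 0.015 0.012]
side 0.125 26 [ 0.618  -0.1942  0.1325] [0.017 0.01  0.015]
side 0.14 29 [ 0.6196 -0.1943  0.1477] [0.018 0.011 0.013]
side 0.155 34 [ 0.6197 -0.1959  0.1625] [0.019 0.016 0.014]
side 0.17 31 [ 0.6198 -0.1948  0.1769] [0.019 0.015 0.014]
side 0.185 30 [ 0.6196 -0.1983  0.1883] [0.018 0.016 0.006]
top decoy 116 [ 0.49436223 -0.18098095  0.25819557] 0.263119476315015
top decoy 122 [ 0.76939146 -0.16702209  0.25711498] 0.2635929418206723
side decoy 262 [ 0.49194145 -0.17529039  0.23918693] 0.2632542416895044
side decoy 238 [ 0.77021844 -0.16009408  0.23819159] 0.26321221215421575
(array([ 0.619724  , -0.20133936,  0.18620312]), np.float64(0.0012767455892061764))
[[0.62338069 0.14534395 0.113     ]]
[ 0.32958478 -0.22933072 -0.1522226 ]
```

```bash
python3 -m pendant '[[[0,0,0],[0,0,-0.11],-1],[[0,0,0],[0,0,-0.11],-1],[[0,0,0],[0,0,-0.11],-1],[[0,0,16],[0.507,-0.214,-0.112],-1],[[0,0,16],[0.507,-0.214,-0.112],-1],[[0,0,16],[0.507,-0.214,-0.112],-1],[[0,0,16],[0.507,-0.214,-0.112],-1],[[0,0,16],[0.507,-0.214,-0.112],-1],[[0,0,16],[0.507,-0.214,-0.112],-1],[[0,0,16],[0.507,-0.214,-0.112],-1],[[0,0,16],[0.507,-0.214,-0.112],-1],[[0,0,16],[0.507,-0.214,-0.112],-1],[[0,0,16],[0.507,-0.214,-0.112],-1],[[0,0,16],[0.507,-0.214,-0.112],-1],[[0,0,16],[0.507,-0.214,-0.112],-1],[[0,0,16],[0.507,-0.214,-0.112],-1],[[0,0,16],[0.507,-0.214,-0.112],-1],[[0,0,16],[0.507,-0.214,-0.112],-1],[[0,0,16],[0.507,-0.214,-0.112],-1],[[0,0,16],[0.507,-0.214,-0.112],-1]]' 60
python3 - <<'E'
from h import *
print(robot.sense()["joints"],rel([.6205,-.2,.153]))
shot("side","side1")
E
```

```text
time: 1.77
tool_pos: [0.6202, -0.2016, 0.3599]
tool_rot: [0.999, 0.044, -0.001, 0.0]
wrist_force: [0.1, 0.1, 0.2]
opening: 0.0854
finger_force: 0.0
[-4.34697773e-01  2.41873525e-01  1.29524393e+00 -7.06362515e-04
  1.60541408e+00  1.04742936e+00] [ 0.00064291 -0.00157484  0.20689024]
```

View pics/side1.png

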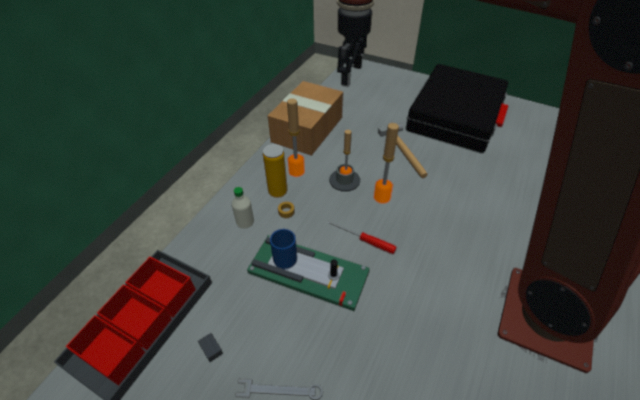

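The gripper hangs clear and open above the small brush, with fingertips at about (345,75). Next I descend and close.

```bash
python3 -m pendant '[[[0,0,0],[0.001,-0.0015,0.04],-1],[[0,0,0],[0.001,-0.0015,0.08],-1],[[0,0,0],[0.001,-0.0015,0.12],-1],[[0,0,0],[0.001,-0.0015,0.16],-1],[[0,0,0],[0.001,-0.0015,0.19],-1],[[0,0,0],[0.001,-0.0015,0.207],-1],[[0,0,0],[0.001,-0.0015,0.207],-1],[[0,0,0],[0.001,-0.0015,0.207],0],[[0,0,0],[0.001,-0.0015,0.207],1],[[0,0,0],[0.001,-0.0015,0.207],1],[[0,0,0],[0.001,-0.0015,0.207],1],[[0,0,0],[0.001,-0.0015,0.207],1],[[0,0,0],[0.001,-0.0015,0.207],1],[[0,0,0],[0.001,-0.0015,0.207],1],[[0,0,0],[0.001,-0.0015,0.207],1]]' 60
```

```text
time: 3.07
tool_pos: [0.6228, -0.1996, 0.155]
tool_rot: [0.999, 0.045, 0.001, 0.001]
wrist_force: [0.4, -0.4, 5.3]
opening: 0.0183
finger_force: 58.7
```

```bash
python3 -m pendant '[[[0,0,0],[0,0,-0.02],1],[[0,0,0],[0,0,-0.05],1],[[0,0,0],[0,0,-0.09],1],[[0,0,0],[0,0,-0.13],1],[[0,0,0],[0,0,-0.15],1],[[0,0,0],[0,0,-0.15],1],[[0,0,0],[0,0,-0.15],1]]'
python3 - <<'E'
from h import *
im,z=shot("side","side2"); it,zt=shot("top","top2")
print(robot.sense()["tool_pos"])
for n,i,zz in(("side",im,z),("top",it,zt)):
    h=cv2.cvtColor(i,cv2.COLOR_RGB2HSV); m=cv2.inRange(h,(5,170,120),(18,255,255))
    k,l,st,c=cv2.connectedComponentsWithStats(m)
    for j in range(1,k):
        if st[j,4]>15:
            p=np.argwhere(l==j)[:,::-1];D=dep(n,p,zz);print(n,st[j],c[j],np.median(D,0),D.min(0),D.max(0))
h=cv2.resize(im[40:220,270:430],None,fx=3.3,fy=3.3); cv2.imwrite("pics/c2.png",h[:,:,::-1])
E
```

```text
time: 3.65
tool_pos: [0.6225, -0.199, 0.3048]
tool_rot: [0.999, 0.045, 0.001, 0.001]
wrist_force: [0.5, 0.9, -2.6]
opening: 0.0193
finger_force: 58.9
[ 0.62108988 -0.19848821  0.30097685]
side [342 127  12  17 172] [347.29651163 134.78488372] [ 0.61531634 -0.18654075  0.18695509] [ 0.60211355 -0.20959187  0.15926024] [ 0.63474222 -0.17855905  0.20276593]
side [288 155  16  21 287] [295.86062718 165.09059233] [ 0.76683571 -0.15415034  0.0447188 ] [ 0.28527351 -0.18753517  0.00049458] [0.79848863 0.61603975 0.85455482]
side [374 180  18  23 324] [382.58641975 191.21604938] [ 0.48904827 -0.16801929  0.0443373 ] [ 0.46787645 -0.20252709  0.00074942] [ 0.51693588 -0.15771413  0.06615707]
top [370 143  15  16 158] [376.46202532 151.47468354] [ 0.76622621 -0.16209791  0.05442649] [ 0.51419847 -0.18919001 -0.00161854] [0.79513333 0.01920078 1.25330833]
top [390 191   4   6  19] [391.52631579 192.94736842] [ 0.6141813  -0.18412199  0.18778777] [ 0.60635552 -0.1885714   0.16134882] [ 0.62047055 -0.18102825  0.19791562]
```

View pics/c2.png

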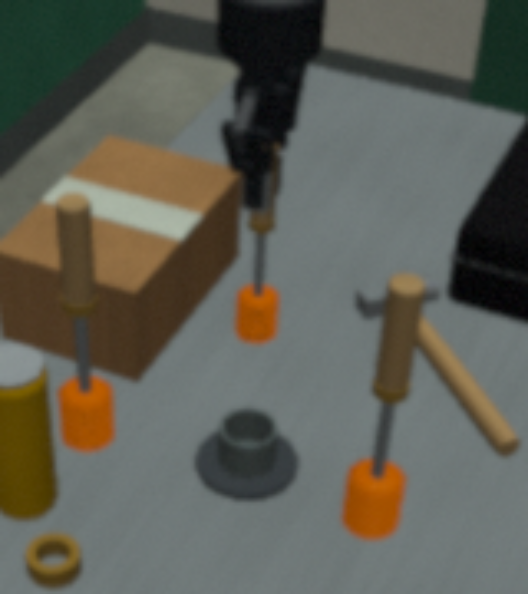

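The brush is held upright below the gripper, with its bristle head at about side px (347,135), and the cup is empty. Next I carry it over to the pot.

```bash
python3 -m pendant '[[[0,0,0],[0.003,-0.025,0],1],[[0,0,0],[0.0075,-0.06,0],1],[[0,0,0],[0.012,-0.1,0],1],[[0,0,0],[0.016,-0.14,0],1],[[0,0,0],[0.02,-0.18,0],1],[[0,0,0],[0.025,-0.22,0],1],[[0,0,0],[0.029,-0.26,0],1],[[0,0,0],[0.034,-0.3,0],1],[[0,0,0],[0.037,-0.33,0],1],[[0,0,0],[0.039,-0.346,0],1],[[0,0,0],[0.039,-0.346,0],1],[[0,0,0],[0.039,-0.346,0],1],[[0,0,0],[0.039,-0.346,0],1],[[0,0,0],[0.039,-0.346,0],1]]'
python3 - <<'E'
from h import *
im,z=shot("side","side3"); it,zt=shot("top","top3")
print(robot.sense()["tool_pos"])
for n,i,zz in(("side",im,z),("top",it,zt)):
    h=cv2.cvtColor(i,cv2.COLOR_RGB2HSV); m=cv2.inRange(h,(5,170,120),(18,255,255))
    k,l,st,c=cv2.connectedComponentsWithStats(m)
    for j in range(1,k):
        if st[j,4]>9:
            p=np.argwhere(l==j)[:,::-1];D=dep(n,p,zz);
            if np.median(D[:,1])>0: print(n,st[j],c[j],np.median(D,0),D.min(0),D.max(0))
for n,zz,box in(("top",zt,(370,175,408,212)),("side",z,(325,155,365,195))):
    C=cloud(n,zz,box);r=C[(C[:,2]>.042)&(C[:,2]<.054)];print(n,"cup",len(r),cv2.minEnclosingCircle(r[:,:2].astype(np.float32)))
im0=np.load("pics/side0.npy")
# vertical axis check: orange + wood slices from side
C=cloud("side",z,(230,100,340,230)); 
for lo in(.15,.165,.18,.205,.22,.235,.26,.275):
    s=C[(C[:,2]>lo)&(C[:,2]<lo+.012)&(abs(C[:,0]-.627)<.04)&(abs(C[:,1]-.15)<.04)]; print(lo,len(s),((s.min(0)+s.max(0))/2).round(4) if len(s) else 0)
E
```

```text
time: 4.92
tool_pos: [0.6298, 0.1474, 0.3025]
tool_rot: [0.999, 0.044, -0.001, 0.0]
wrist_force: [-0.4, 0.4, -0.3]
opening: 0.0183
finger_force: 58.9
[0.62998836 0.1474927  0.30306309]
side [273 209  16  22 262] [280.91984733 220.28244275] [0.61998755 0.1571147  0.18964195] [ 0.28527351 -0.00902455  0.00228451] [0.73260751 0.61603975 0.85455482]
top cup 59 ((0.6237523555755615, -0.20120462775230408), 0.027437608689069748)
side cup 72 ((0.6232545971870422, -0.19966581463813782), 0.02851237542927265)
0.15 12 [0.6245 0.1522 0.1586]
0.165 46 [0.6232 0.1537 0.171 ]
0.18 55 [0.6241 0.1492 0.1861]
0.205 16 [0.6261 0.1498 0.2106]
0.22 14 [0.627  0.1498 0.2256]
0.235 15 [0.6256 0.1499 0.2413]
0.26 37 [0.6265 0.1515 0.2659]
0.275 26 [0.6248 0.1518 0.2809]
```

```bash
python3 -m pendant '[[[0,0,0],[0.002,-0.002,0.02],1],[[0,0,0],[0.002,-0.002,0.04],1],[[0,0,0],[0.002,-0.002,0.06],1],[[0,0,0],[0.002,-0.002,0.085],1],[[0,0,0],[0.002,-0.002,0.105],1],[[0,0,0],[0.002,-0.002,0.118],1],[[0,0,0],[0.002,-0.002,0.124],1],[[0,0,0],[0.002,-0.002,0.124],1],[[0,0,0],[0.002,-0.002,0.124],1]]'
python3 - <<'E'
from h import *
im,z=shot("side","side4")
C=cloud("side",z,(230,100,340,290))
for lo in(.12,.127,.134,.142,.15,.157):
    s=C[(C[:,2]>lo)&(C[:,2]<lo+.007)&(abs(C[:,0]-.627)<.025)&(abs(C[:,1]-.15)<.025)]; print(lo,len(s),((s.min(0)+s.max(0))/2).round(4) if len(s) else 0,(s.max(0)-s.min(0)).round(4) if len(s) else 0)
cv2.imwrite("pics/c4.png",cv2.resize(im[150:310,230:390],None,fx=3.6,fy=3.6)[:,:,::-1])
E
```

```text
time: 5.77
tool_pos: [0.6323, 0.151, 0.1803]
tool_rot: [0.999, 0.044, 0.001, -0.0]
wrist_force: [-0.4, -0.4, -1.2]
opening: 0.0185
finger_force: 59.0
0.12 8 [0.6286 0.1536 0.1237] [0.0084 0.0054 0.0046]
0.127 2 [0.6279 0.1549 0.1286] [0.0021 0.001  0.    ]
0.134 4 [0.6235 0.1583 0.1404] [0.007  0.0063 0.001 ]
0.142 22 [0.6274 0.1548 0.1458] [0.0172 0.0162 0.0061]
0.15 11 [0.6239 0.1576 0.1539] [0.0085 0.0089 0.0058]
0.157 7 [0.6218 0.1592 0.1602] [0.0041 0.0162 0.0062]
```

View pics/c4.png

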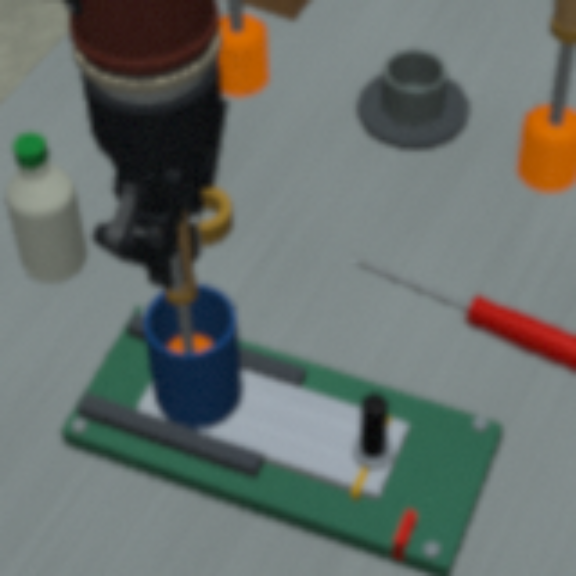

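The brush is inside the pot with its ferrule just above the rim, at crop (182,290). I'll go 4 mm lower for margin, then do the strokes.

```bash
python3 -m pendant '[[[0,0,0],[0,0,0.004],1],[[0,0,0],[0,0,0.004],1],[[0,0,0],[0,0,0.004],1],[[0,0,0],[0,0,-0.02],1],[[0,0,0],[0,0,-0.044],1],[[0,0,0],[0,0,-0.044],1],[[0,0,0],[0,0,-0.044],1],[[0,0,0],[0,0,-0.044],1],[[0,0,0],[0,0,-0.02],1],[[0,0,0],[0,0,0],1],[[0,0,0],[0,0,0.004],1],[[0,0,0],[0,0,0.004],1],[[0,0,0],[0,0,0.004],1],[[0,0,0],[0,0,0.004],1],[[0,0,0],[0,0,-0.02],1],[[0,0,0],[0,0,-0.044],1],[[0,0,0],[0,0,-0.044],1],[[0,0,0],[0,0,-0.044],1],[[0,0,0],[0,0,-0.044],1]]'
python3 -m pendant '[[[0,0,0],[0,0,-0.03],1],[[0,0,0],[0,0,-0.06],1],[[0,0,0],[0,0,-0.085],1],[[0,0,0],[0,0,-0.085],1],[[0,0,0],[0,0,-0.085],1],[[0,0,0],[0,0,-0.085],1]]'
python3 - <<'E'
from h import *
im,z=shot("side","side5")
C=cloud("side",z,(230,100,340,230))
for lo in(.155,.165,.175,.185,.205,.22,.235,.26):
    s=C[(C[:,2]>lo)&(C[:,2]<lo+.01)&(abs(C[:,0]-.627)<.04)&(abs(C[:,1]-.15)<.04)]; print(lo,len(s),((s.min(0)+s.max(0))/2).round(4) if len(s) else 0,(s.max(0)-s.min(0)).round(4) if len(s) else 0)
E
```

```text
time: 7.4
tool_pos: [0.6312, 0.1512, 0.2225]
tool_rot: [0.999, 0.045, -0.0, 0.0]
wrist_force: [-0.7, -0.6, -1.5]
opening: 0.0185
finger_force: 59.0
time: 7.9
tool_pos: [0.6308, 0.1512, 0.3059]
tool_rot: [0.999, 0.045, -0.002, 0.0]
wrist_force: [-0.5, 0.5, -1.5]
opening: 0.0186
finger_force: 59.0
0.155 14 [0.6245 0.1578 0.1623] [0.0287 0.0212 0.0047]
0.165 41 [0.6267 0.1581 0.1703] [0.0323 0.0234 0.0083]
0.175 45 [0.6247 0.1563 0.1803] [0.0297 0.0254 0.009 ]
0.185 45 [0.6241 0.1573 0.1898] [0.0279 0.0247 0.0092]
0.205 10 [0.6268 0.1539 0.2098] [0.0054 0.0078 0.0094]
0.22 11 [0.6277 0.1539 0.2253] [0.006  0.0077 0.009 ]
0.235 11 [0.6278 0.1537 0.2396] [0.0067 0.0062 0.0088]
0.26 11 [0.6269 0.157  0.2682] [0.0167 0.0139 0.0032]
```

```bash
python3 -m pendant '[[[0,0,0],[-0.003,0.025,0],1],[[0,0,0],[-0.006,0.06,0],1],[[0,0,0],[-0.01,0.1,0],1],[[0,0,0],[-0.014,0.14,0],1],[[0,0,0],[-0.018,0.18,0],1],[[0,0,0],[-0.022,0.22,0],1],[[0,0,0],[-0.026,0.26,0],1],[[0,0,0],[-0.03,0.3,0],1],[[0,0,0],[-0.034,0.335,0],1],[[0,0,0],[-0.0355,0.35,0],1],[[0,0,0],[-0.0355,0.35,0],1],[[0,0,0],[-0.0355,0.35,0],1],[[0,0,0],[-0.0355,0.35,0],1],[[0,0,0],[-0.0355,0.35,0],1],[[0,0,0],[-0.0355,0.35,0.07],1],[[0,0,0],[-0.0355,0.35,0.07],1],[[0,0,0],[-0.0355,0.35,0.07],1],[[0,0,0],[-0.0355,0.35,0.07],1],[[0,0,0],[-0.0355,0.35,0.07],1]]'
python3 - <<'E'
from h import *
im,z=shot("side","side6");z2=np.load("pics/side2.npy")
C=cloud("side",z,(320,100,375,200))
def fit(s):return np.r_[cv2.minEnclosingCircle(s[:,:2].astype(np.float32))[0],len(s)].round(4)
for lo in(.095,.105,.115,.142,.152,.162):
    s=C[(C[:,2]>lo)&(C[:,2]<lo+.01)&(abs(C[:,0]-.62)<.04)&(abs(C[:,1]+.2)<.04)]; print(lo,((s.min(0)+s.max(0))/2).round(4) if len(s) else 0,(s.max(0)-s.min(0)).round(4) if len(s) else 0)
h=cv2.cvtColor(im,cv2.COLOR_RGB2HSV); m=cv2.inRange(h,(5,170,120),(18,255,255));m[:,:325]=0;m[:,368:]=0
p=np.argwhere(m)[:,::-1];D=dep("side",p,z);print("bristle z",D[:,2].min(),D[:,2].max(), "px",p.min(0),p.max(0))
cv2.imwrite("pics/c6.png",cv2.resize(im[90:210,280:420],None,fx=4,fy=4)[:,:,::-1])
E
```

```text
time: 9.53
tool_pos: [0.6285, -0.1998, 0.2403]
tool_rot: [0.999, 0.045, 0.001, 0.0]
wrist_force: [0.7, 0.1, -0.6]
opening: 0.0183
finger_force: 59.0
0.095 [ 0.6233 -0.1914  0.1   ] [0.0313 0.0221 0.0092]
0.105 [ 0.6247 -0.1909  0.1098] [0.0312 0.0198 0.0089]
0.115 [ 0.6249 -0.1943  0.1199] [0.0312 0.0262 0.0093]
0.142 [ 0.6255 -0.1959  0.1458] [0.0048 0.0056 0.0055]
0.152 [ 0.626  -0.1958  0.1562] [0.0069 0.0034 0.0083]
0.162 [ 0.6257 -0.1968  0.1657] [0.0067 0.0039 0.0062]
bristle z 0.0948064278630999 0.8545548202990716 px [339 144] [350 159]
```

View pics/c6.png

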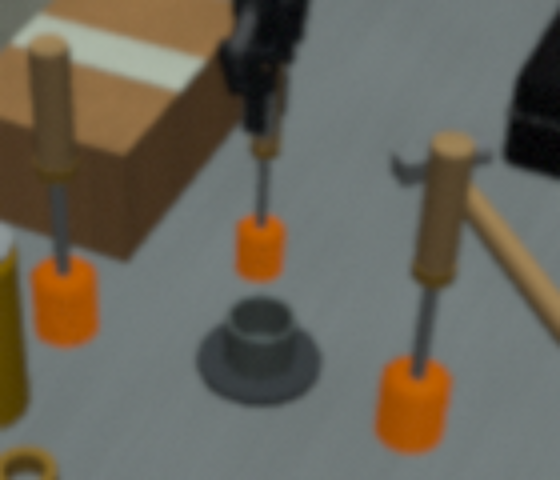

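The brush hangs at crop (260,250), straight above the cup mouth at (262,315). I'll lower it in.

```bash
python3 -m pendant '[[[0,0,0],[-0.0015,0.001,0.02],1],[[0,0,0],[-0.0015,0.001,0.035],1],[[0,0,0],[-0.0015,0.001,0.045],1],[[0,0,0],[-0.0015,0.001,0.055],1],[[0,0,0],[-0.0015,0.001,0.065],1],[[0,0,0],[-0.0015,0.001,0.075],1],[[0,0,0],[-0.0015,0.001,0.082],1],[[0,0,0],[-0.0015,0.001,0.082],1],[[0,0,0],[-0.0015,0.001,0.082],1]]'
```

```text
time: 10.33
tool_pos: [0.6262, -0.2016, 0.1562]
tool_rot: [0.999, 0.045, -0.0, -0.0]
wrist_force: [-0.5, -0.7, -1.1]
opening: 0.0186
finger_force: 59.5
```

```bash
python3 -m pendant '[[[0,0,0],[0,0,0.002],1],[[0,0,0],[0,0,0.002],1],[[0,0,0],[0,0,0.002],0.6],[[0,0,0],[0,0,0.002],0.3],[[0,0,0],[0,0,0.002],0],[[0,0,0],[0,0,0.002],-0.5],[[0,0,0],[0,0,0.002],-1],[[0,0,0],[0,0,0.002],-1],[[0,0,0],[0,0,0.002],-1],[[0,0,0],[0,0,0.002],-1],[[0,0,0],[0,0,0.002],-1],[[0,0,0],[0,0,0.002],-1]]'
python3 -m pendant '[[[0,0,0],[0,0,-0.02],-1],[[0,0,0],[0,0,-0.05],-1],[[0,0,0],[0,0,-0.09],-1],[[0,0,0],[0,0,-0.09],-1],[[0,0,0],[0,0,-0.09],-1]]'
python3 - <<'E'
from h import *
im,z=shot("side","side7"); print(robot.sense()["tool_pos"])
C=cloud("side",z,(325,115,370,195))
for lo in(.08,.09,.125,.14,.155,.17,.183):
    s=C[(C[:,2]>lo)&(C[:,2]<lo+.012)&(abs(C[:,0]-.62)<.04)&(abs(C[:,1]+.2)<.04)]; print(lo,len(s),((s.min(0)+s.max(0))/2).round(4) if len(s) else 0,s[:,2].max() if len(s) else 0)
print(rel([.498,.1385,.25]))
E
```

```text
time: 11.33
tool_pos: [0.6262, -0.2016, 0.1543]
tool_rot: [0.999, 0.045, 0.0, -0.0]
wrist_force: [0.0, 0.1, -0.5]
opening: 0.0855
finger_force: 0.0
time: 11.75
tool_pos: [0.6281, -0.2025, 0.2487]
tool_rot: [0.999, 0.045, 0.003, 0.002]
wrist_force: [-0.4, 0.2, 0.0]
opening: 0.0855
finger_force: 0.0
[ 0.62686788 -0.20191462  0.24587387]
0.08 10 [ 0.6236 -0.2     0.0857] 0.09097278526109642
0.09 9 [ 0.6239 -0.1991  0.0958] 0.10132851047792069
0.125 21 [ 0.6223 -0.197   0.1312] 0.1369074745741351
0.14 22 [ 0.6224 -0.1953  0.1454] 0.15066098974528686
0.155 27 [ 0.6237 -0.1971  0.1609] 0.16671575987269904
0.17 23 [ 0.6236 -0.1975  0.1761] 0.18181702811446132
0.183 35 [ 0.6229 -0.1978  0.1877] 0.19206639410034276
[-0.09788889 -0.35057088 -0.00488794]
```

```bash
python3 -m pendant '[[[0,0,0],[0,-0.04,-0.01],-1],[[0,0,0],[0,-0.08,-0.01],-1],[[0,0,0],[0,-0.12,-0.01],-1],[[0,0,0],[-0.02,-0.155,-0.01],-1],[[0,0,0],[-0.04,-0.19,-0.01],-1],[[0,0,0],[-0.06,-0.225,-0.01],-1],[[0,0,0],[-0.08,-0.26,-0.01],-1],[[0,0,0],[-0.099,-0.295,-0.01],-1],[[0,0,0],[-0.099,-0.33,-0.01],-1],[[0,0,0],[-0.099,-0.35,-0.01],-1],[[0,0,0],[-0.099,-0.35,-0.01],-1],[[0,0,0],[-0.099,-0.35,-0.01],-1],[[0,0,0],[-0.099,-0.35,-0.01],-1],[[0,0,0],[-0.099,-0.35,-0.01],-1]]'
python3 - <<'E'
from h import *
print(robot.sense()["joints"],rel([.4977,.1385,.060]))
im,z=shot("side","side8"); cv2.imwrite("pics/c8.png",cv2.resize(im[110:320,230:440],None,fx=2.8,fy=2.8)[:,:,::-1])
E
```

```text
time: 12.97
tool_pos: [0.4962, 0.1371, 0.2535]
tool_rot: [0.999, 0.044, -0.001, 0.0]
wrist_force: [-0.8, 0.1, -0.6]
opening: 0.0854
finger_force: 0.0
[ 1.16440901e-01 -4.76287382e-02  1.80268723e+00 -3.77365674e-04
  1.38801348e+00  1.59893955e+00] [ 0.00190632 -0.00138381  0.19346723]
```

View pics/c8.png

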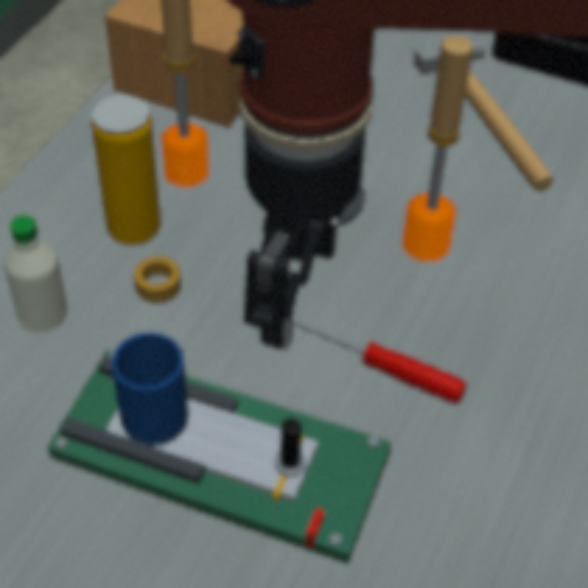

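The gripper is over the station above the post, which sits at crop (290,445). The pointer end is at (279,487) and the red clip at (315,527). I'll descend and grip, and measure the pull from the stored views.

```bash
python3 -m pendant '[[[0,0,0],[0.002,-0.001,0.04],-1],[[0,0,0],[0.002,-0.001,0.08],-1],[[0,0,0],[0.002,-0.001,0.12],-1],[[0,0,0],[0.002,-0.001,0.155],-1],[[0,0,0],[0.002,-0.001,0.18],-1],[[0,0,0],[0.002,-0.001,0.193],-1],[[0,0,0],[0.002,-0.001,0.193],-1],[[0,0,0],[0.002,-0.001,0.193],0],[[0,0,0],[0.002,-0.001,0.193],1],[[0,0,0],[0.002,-0.001,0.193],1],[[0,0,0],[0.002,-0.001,0.193],1],[[0,0,0],[0.002,-0.001,0.193],1],[[0,0,0],[0.002,-0.001,0.193],1],[[0,0,0],[0.002,-0.001,0.193],1],[[0,0,0],[0.002,-0.001,0.193],1]]' 70
cat >> h.py <<'E'
def gap(name,im):
    h=cv2.cvtColor(im,cv2.COLOR_RGB2HSV); B={"side":(310,255,360,312),"top":(262,220,300,262)}[name];o=[]
    for lo,hi,zz in(((15,110,90),(35,255,255),.028),((0,150,80),(8,255,255),.033)):
        m=cv2.inRange(h,lo,hi);k=np.zeros_like(m);k[B[1]:B[3],B[0]:B[2]]=m[B[1]:B[3],B[0]:B[2]]
        n,l,st,c=cv2.connectedComponentsWithStats(k)
        for j in range(1,n):
            if st[j,4]<5: continue
            p=np.argwhere(l==j)[:,::-1]; W=plane(name,p,zz); a=np.radians(5.2)
            S=(W[:,:2]-[.627,.151])@np.array([[np.cos(a),-np.sin(a)],[np.sin(a),np.cos(a)]])
            print(name,zz,st[j,4],"station mean",S.mean(0).round(4),"x range",S[:,0].min().round(4),S[:,0].max().round(4),"y",S[:,1].min().round(4),S[:,1].max().round(4))
E
python3 - <<'E'
from h import *
for n in("side","top"): gap(n,cv2.imread(f"pics/{n}0.png")[:,:,::-1])
E
```

```text
time: 14.27
tool_pos: [0.4993, 0.1374, 0.0628]
tool_rot: [0.999, 0.045, 0.001, 0.002]
wrist_force: [-1.8, -10.1, 6.6]
opening: 0.0163
finger_force: 68.1
side 0.028 14 station mean [-0.1304  0.0262] x range -0.1327 -0.1285 y 0.0147 0.0354
side 0.033 36 station mean [-0.1713  0.0505] x range -0.1752 -0.1673 y 0.0368 0.0648
top 0.028 6 station mean [-0.1309  0.0248] x range -0.1318 -0.13 y 0.0164 0.0331
top 0.033 13 station mean [-0.1704  0.0459] x range -0.1729 -0.1678 y 0.0366 0.0568
```

```bash
python3 -m pendant '[[[0,0,0],[-0.008,0,0],1],[[0,0,0],[-0.016,0,0],1],[[0,0,0],[-0.024,0,0],1],[[0,0,0],[-0.032,0,0],1],[[0,0,0],[-0.038,0,0],1],[[0,0,0],[-0.04,0,0],1],[[0,0,0],[-0.04,0,0],1],[[0,0,0],[-0.04,0,0],1],[[0,0,0],[-0.04,0,0],1],[[0,0,0],[-0.04,0,0],1],[[0,0,0],[-0.04,0,0],1]]'
python3 - <<'E'
from h import *
for n in("side","top"): gap(n,shot(n,n+"9")[0])
im=cv2.imread("pics/side9.png"); cv2.imwrite("pics/c9.png",cv2.resize(im[110:320,230:440],None,fx=2.8,fy=2.8))
E
```

```text
time: 15.18
tool_pos: [0.4618, 0.1338, 0.0628]
tool_rot: [0.999, 0.045, 0.004, 0.002]
wrist_force: [9.7, -9.7, -4.1]
opening: 0.0163
finger_force: 70.5
side 0.028 11 station mean [-0.1673  0.0241] x range -0.1689 -0.1651 y 0.0144 0.0332
side 0.033 36 station mean [-0.1712  0.0516] x range -0.1748 -0.1673 y 0.0368 0.0672
```

View pics/c9.png

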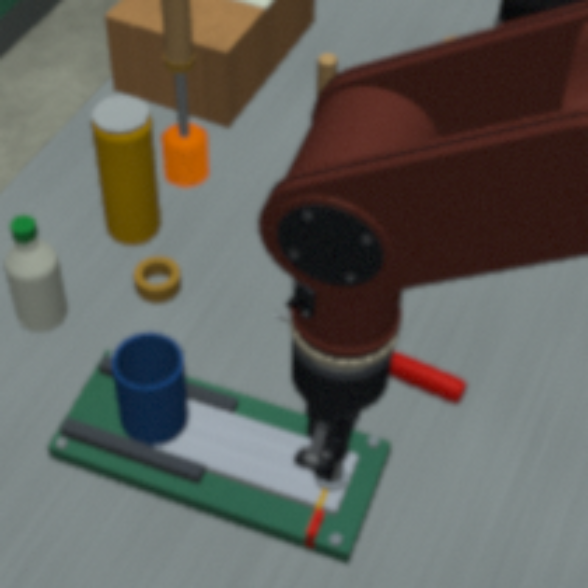

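The pointer at crop (323,500) is almost in line with the red clip at (316,525), about 3.5 mm short.

```bash
python3 -m pendant '[[[0,0,0],[-0.002,0,0],1],[[0,0,0],[-0.0035,0,0],1],[[0,0,0],[-0.0035,0,0],1],[[0,0,0],[-0.0035,0,0],1],[[0,0,0],[-0.0035,0,0],1],[[0,0,0],[-0.0035,0,0],1],[[0,0,0],[-0.0035,0,0],1],[[0,0,0],[-0.0035,0,0],1],[[0,0,0],[-0.0035,0,0],1],[[0,0,0],[-0.0035,0,0],1],[[0,0,0],[-0.0035,0,0],1],[[0,0,0],[-0.0035,0,0],1]]'
python3 - <<'E'
from h import *
gap("side",shot("side","side10")[0]); z=shot("top","top10")[1]
C=cloud("top",z,(370,175,408,212)); h=C[(C[:,2]>.18)&(C[:,2]<.2)]; print(len(h),h.mean(0) if len(h) else 0)
E
```

```text
time: 16.28
tool_pos: [0.4584, 0.1335, 0.0628]
tool_rot: [0.999, 0.045, 0.004, 0.002]
wrist_force: [10.4, -10.6, -3.5]
opening: 0.0165
finger_force: 70.1
side 0.028 7 station mean [-0.171   0.0238] x range -0.172 -0.1698 y 0.0161 0.0306
side 0.033 37 station mean [-0.1713  0.0506] x range -0.1751 -0.1673 y 0.0368 0.0672
41 [ 0.62462904 -0.20198406  0.188237  ]
```

The pointer is at station x -171.0 mm and the mark at -171.3 mm. The brush is standing in its stand, so I'm handing in.

```bash
python3 -c "from rig import robot; print(robot.sign_off())"
```

```text
the job is handed in; nothing more can be done
None
```

I ran the brush to the pot's bottom and back up to the mouth twice and stood it back in its stand, let go. The gripper is holding the gate with its pointer within about 1 mm of the red mark by the side camera; the job is handed in (16.3 s used), but no verdict came back.

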